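Set a stop post with an open C-spacer

ROBOT

A 7-joint arm with a two-finger parallel gripper is mounted at the origin on the work surface. World frame = base frame: x ahead of the robot, y to its left, z up, the work surface at z = 0. Lengths are in m, angles in rad, forces in N, time in s.
With the tool pointing down it reaches from about 0.425 to 0.875 m from the base axis. Payload 4.7 kg.
Tool frame: the origin (TCP) lies on the centre line of the jaws, within the pads' length; the fingertips stand 25 mm ahead of it and the grasp point (between the pads) lies 6 mm ahead of it; z points along the fingers, y is the line along which they close (so a half turn about z gives the same grasp; the last joint's range is limited). The gripper opens to 87 mm and grips with 3 to 60 N. Pads are 19 mm wide; open, the fingers measure 117 mm over their backs; the gripper's body (75 mm by 190 mm) begins 51 mm behind the grasp point.
Start: joints at [1.227, 0.321, -0.07, 1.45, 0.023, 1.371, -0.057], TCP at [0.228, -0.609, 0.248] pointing down, gripper open.
Joint ranges: [-2.86, 2.86], [-0.3, 2.09], [-1.38, 1.24], [0.06, 2.45], [-1.56, 4.7], [0.09, 2.05], [-2.69, 2.69]. Speed limits (rad/s): [2.57, 2.57, 3.14, 3.14, 3.14, 3.14, 3.14].

INTERFACE

Orientations are given as a unit quaternion [x, y, z, w].
In Python, from station import * gives the robot as it stands.
- The arm moves only by the tool servo_tool, never from a script. Its argument "plan" is a list of rows, each a list of 6 numbers: the shift along the tool's x, y, z in units of 25 mm (1.0 is 25 mm), then the turn, a rotation vector about the tool's x, y, z in units of 6 degrees (1.0 is 6 degrees). A call has 1 to 8 rows; each row is the pose to reach, as a shift and turn from the pose commanded when the call began, along the tool's axes at that moment; what a row does not reach only later rows make up. A row lasts 1/10 s, in which the tool goes at most 50 mm and 8.59 degrees, less where a joint would pass 70% of its speed; a pose out of reach is approached as far as the arm can. A call with a gripper value outside its range is refused whole. "grip" is the opening, from 0 (shut) to 1 (fully open), set as the call begins (left out, the last holds). The fingers move at their own pace and stop on an object; "newtons" is the grip in N (left out, the last holds). Time passes only in rows, so rows that repeat a pose let the fingers close. It gives the time, the measured TCP pose, the force, the opening and the grip force at its end, in the units of the state.
- sense(): the state, without advancing time (a new reading comes with each control period).
- grab_frame(name): name is "scene" or "top" or "wrist"; returns a dict with "image" (384x512x3 uint8, red, green, blue), "range_z" (384x512 float32, m along the optical axis (not along the pixel's ray), 0 where there is no reading), "fx", "fy", "cx", "cy" (pixels), "origin" and "orientation" of the camera in the world; the wrist camera has in their place "tool_from_camera" (4x4, takes a point from camera to tool coordinates, whose origin is the TCP and whose axes are the flange's). Camera axes: x right, y down, z forward; pixel columns grow to the right and rows downward; lengths in m; the calibration is good to about 2 mm. A picture is of the moment at which its call begins: read the wrist's pose just before it.
- finish_job(): hands the job in; it is judged then, once.
The state is a dict: "time": time; "q": joint angles; "dq": joint speeds; "joint_torque": joint torques, N m; "position": TCP position; "orientation": TCP orientation; "wrist_force": force on the tool from outside, world axes, zero at the start; "ft_torque": the same for the moment, N m; "width": finger opening in m; "finger_force": force on a finger pad.
Only numpy, scipy, OpenCV 4.12 (cv2) and the standard library are available. Lean on these libraries where they do the work, as an engineer would, in place of code of your own. Each camera call takes 0.05 s, during which the arm holds its last target. There are 200 camera calls.

TASK

Set the height of the stop post: push the red open spacer flat along the metal plate, without lifting it, until the post is fully home in its gap, then press the post's black sliding cap down until it sits firmly on the spacer, and leave it so. Do not knock over or shift the yellow jar, the blue spacer, the tape roll or the block plane.

Things in the scene. Friction and masses are not known exactly. Their poses are not given: they have to be found in the camera images.
- red_spacer: Red painted aluminium horseshoe spacer, 16 mm thick, about 0.18 kg, loose, lying flat on the plate. Origin: underside, where the post's axis sits when home. x = -60 (flat tail edge, 60 wide) to +26 (prong ends), y -30 to 30 mm; the gap opens to +x, 18 wide from x = -7 to 14, flaring to 36 wide at x = 23; z up.
- post: Fixed upright steel post, 14 mm in diameter, 62 mm tall. Origin on its axis at the plate's top surface. z up. The plate is a fixed aluminium sheet, its top at z = 0.010 in the world, spanning x 0.40 to 0.76 and y -0.35 to 0.35.
- cap: Black mushroom cap with an orange top and a brass band, 34 mm in diameter, 60 mm tall over all, sleeved over the post's top, sliding up and down on it. Origin: centre of its flat underside (33 mm wide). It begins raised, 34 to 52 mm clear above the plate, stays where left (friction 3.5 N: a push of a few newtons moves it), and can go down to 8 mm above the plate.
- cap_top (a point): Centre of the cap's flat top, 60 mm above the cap's origin: press here, downwards.
- blue_spacer: Bystander: blue spacer of the same outline, 24 mm thick, loose on the plate; the wrong one. Origin: underside, where the post's axis sits when home. x = -60 (flat tail edge, 60 wide) to +26 (prong ends), y -30 to 30 mm; the gap opens to +x, 18 wide from x = -7 to 14, flaring to 36 wide at x = 23; z up.
- jar: Bystander: small yellow jar with a yellow lid, 40 mm in diameter, 45 mm tall, standing loose on the plate 85 to 115 mm from the post on the robot's side. Origin: centre of its underside.
- tape: Bystander: roll of paper tape lying flat, 64 mm in outer diameter, 25 mm tall, loose. Origin: centre of its underside.
- block_plane: Bystander: small block plane, 140 mm long along its x, 44 mm wide along y, 50 mm tall, 0.7 kg, loose. Origin: centre of its underside.
Not all that is in view belongs to the job. What is meant by the red_spacer is not orange or pink, and is the smaller of those in its own colour.

How it is judged:
By the outcome, as a careful person would: the job done as asked, in the order asked, and still so for the second after the job is handed in, with the robot touching nothing.
It also fails if it takes over 58 s, if anything falls off the work surface, if the arm or the gripper's body presses on something with over 40 N, if the wrist force passes 120 N, or if a joint passes its speed limit or range.

## Working session

There is one attempt and no reset: what is moved stays moved. The work goes in short steps, Python scripts to look and compute and a tool call to move; the robot and the scene stay as the last step left them, time stands still between calls to the robot, and variables do not carry over. Pictures are saved under pics/ and viewed, at most 10 in all, crops included, and the job is handed in when it is done.

Besides the shell and the picture viewer there is one more tool, called after "Call:" as name([rows], argument=value, ...), one row to a line, values as JSON. servo_tool: Moves the arm, as the interface text tells. Its arguments: {"type":"object","properties":{"plan":{"type":"array","items":{"type":"array","items":{"type":"number"}}},"grip":{"type":"number"},"newtons":{"type":"number"}},"required":["plan"]}

```bash
mkdir -p pics
cat > h.py <<'E'
from station import *
import numpy as np, cv2
from scipy.spatial.transform import Rotation as R
def pose(f,s=None):
    if 'origin' in f:
        return R.from_quat(f['orientation']).as_matrix() if len(np.shape(f['orientation']))==1 else np.array(f['orientation']), np.array(f['origin'])
    T=np.array(f['tool_from_camera']); A=R.from_quat(s['orientation']).as_matrix()
    return A@T[:3,:3], A@T[:3,3]+np.array(s['position'])
def toplane(f,uv,z,s=None):
    Rm,o=pose(f,s); uv=np.atleast_2d(uv).astype(float)
    d=np.c_[(uv[:,0]-f['cx'])/f['fx'],(uv[:,1]-f['cy'])/f['fy'],np.ones(len(uv))]@Rm.T
    return o+d*((z-o[2])/d[:,2])[:,None]
def cloud(f,s=None):
    Rm,o=pose(f,s); v,u=np.mgrid[:384,:512]; z=f['range_z']
    P=np.stack([(u-f['cx'])/f['fx']*z,(v-f['cy'])/f['fy']*z,z],-1)@Rm.T+o
    P[z==0]=np.nan
    return P
def save(f,n): cv2.imwrite('pics/'+n,f['image'][...,::-1])
E
python3 - <<'E'
from h import *
s=sense();print(s['position'],s['orientation'],s['time'])
for n in ('scene','top'):
    f=grab_frame(n);save(f,n+'0.png');print(n,f['origin'],f['orientation'],f['fx'])
    np.save(n+'.npy',f,allow_pickle=True)
a,b=cv2.imread('pics/scene0.png'),cv2.imread('pics/top0.png')
E
```

```text
[ 0.2274031  -0.60836296  0.24645595] [ 9.84038790e-01  1.77951427e-01 -2.18318094e-04 -9.49497195e-04] 0.0
scene [1.22345524 0.5215997  0.84730575] [ 0.4558103   0.79153657 -0.35749731 -0.19468567] 455.51922722444664
top [0.29282892 0.08221772 1.07610202] [ 0.73094624 -0.67304177  0.07766023 -0.08186125] 375.6645728325629
```

View pics/scene0.png

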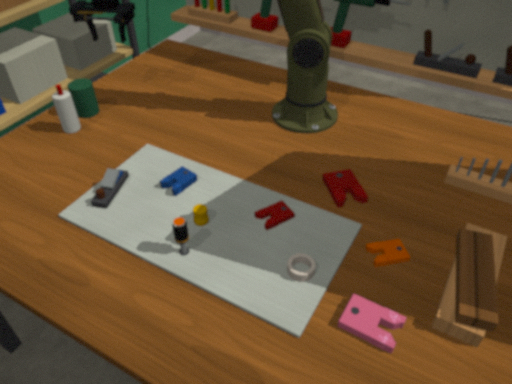

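View pics/top0.png

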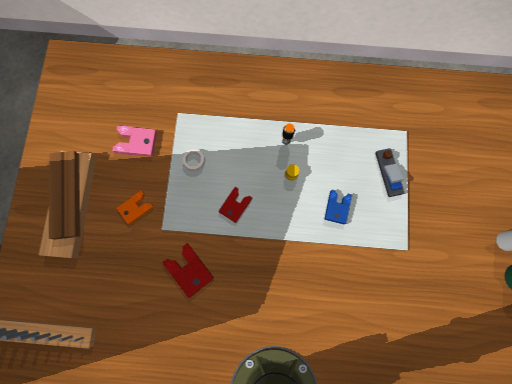

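The scene shows the small red spacer at (275,214), the post and cap at (181,235), the jar at (201,214), and the tape at (302,266). In the top view the spacer is at (235,204) with its prongs up and to the right, the cap at (289,131), and the jar at (292,172).

```bash
cat > m.py <<'E'
from h import *
def comp(m,near=None,minA=15):
    n,l,st,c=cv2.connectedComponentsWithStats(m.astype(np.uint8))
    return [(l==i,st[i,4],c[i]) for i in range(1,n) if st[i,4]>=minA]
def tri(fa,ua,fb,ub):
    A=[];
    Ra,oa=pose(fa);Rb,ob=pose(fb)
    d=lambda f,u,Rm:Rm@np.array([(u[0]-f['cx'])/f['fx'],(u[1]-f['cy'])/f['fy'],1])
    da,db=d(fa,ua,Ra),d(fb,ub,Rb)
    t=np.linalg.lstsq(np.c_[da,-db],ob-oa,rcond=None)[0]
    p,q=oa+da*t[0],ob+db*t[1]
    return (p+q)/2,np.linalg.norm(p-q)
def hsv(f): return [x.astype(int) for x in cv2.split(cv2.cvtColor(f['image'],cv2.COLOR_RGB2HSV))]
E
python3 - <<'E'
from m import *
S=np.load('scene.npy',allow_pickle=True).item();T=np.load('top.npy',allow_pickle=True).item()
for n,f in (('scene',S),('top',T)):
    h,s,v=hsv(f);P=cloud(f)
    for c,m in (('red',((h<5)|(h>174))&(s>150)&(v>50)),('orange',(h>=5)&(h<17)&(s>200)&(v>150)),('yel',(h>20)&(h<33)&(s>170)&(v>90)),('blue',(h>100)&(h<125)&(s>150)&(v>60)),('black',(v<45))):
        for mm,a,ce in comp(m,minA=25):
            p=P[mm];q=np.nanmedian(p,0)
            if .38<q[0]<.78 and -.36<q[1]<.36: print(n,c,a,ce.round(1),q.round(4),np.nanmin(p,0).round(3),np.nanmax(p,0).round(3))
E
```

```text
scene red 511 [275.  213.9] [0.4908 0.1508 0.0271] [0.446 0.105 0.014] [0.539 0.19  0.031]
scene orange 42 [179. 221.] [0.6977 0.0127 0.1158] [0.685 0.004 0.112] [0.706 0.023 0.119]
scene yel 220 [199.8 214.6] [ 0.6033 -0.0033  0.0497] [ 0.581 -0.023  0.019] [0.614 0.009 0.061]
scene blue 460 [178.6 180.2] [ 0.5129 -0.136   0.0348] [ 0.466 -0.176  0.015] [ 0.553 -0.112  0.041]
scene black 26 [ 98.  204.3] [ 0.6866 -0.2764  0.0234] [ 0.682 -0.29   0.018] [ 0.691 -0.257  0.028]
scene black 149 [180.5 233. ] [0.7066 0.0221 0.089 ] [0.691 0.005 0.067] [0.714 0.029 0.109]
top red 507 [234.2 205.6] [0.482  0.1497 0.026 ] [0.437 0.103 0.017] [0.536 0.19  0.032]
top orange 54 [289.  127.4] [0.6969 0.0137 0.1133] [0.685 0.003 0.061] [0.709 0.025 0.118]
top yel 165 [291.8 171.9] [ 0.5885 -0.0066  0.0534] [ 0.574 -0.024  0.019] [0.611 0.011 0.058]
top blue 79 [394.9 185.3] [ 0.5759 -0.3013  0.0409] [ 0.564 -0.319  0.027] [ 0.597 -0.286  0.045]
top blue 551 [337.5 207.9] [ 0.4978 -0.1411  0.0334] [ 0.458 -0.18   0.016] [ 0.55  -0.11   0.039]
top black 59 [287.3 135.1] [0.6822 0.0153 0.0881] [0.679 0.    0.065] [0.693 0.028 0.113]
```

```bash
cat >> h.py <<'E'
def units(p,yaw):
    "target TCP position and world yaw of tool x, tool down -> row"
    s=sense(); A=R.from_quat(s['orientation'])
    B=R.from_matrix([[np.cos(yaw),np.sin(yaw),0],[np.sin(yaw),-np.cos(yaw),0],[0,0,-1]])
    return np.r_[A.inv().apply(np.array(p)-s['position'])/.025, np.degrees((A.inv()*B).as_rotvec())/6].round(2)
E
python3 - <<'E'
from h import *
print(units([.5,-.3,.3],np.radians(-10)),units([.48,.14,.30],np.radians(-33)))
f=grab_frame('wrist');print(f['tool_from_camera'].round(3),f['fx'])
E
```

```text
[ 1.453e+01 -7.740e+00 -2.130e+00 -2.000e-02  1.000e-02  5.080e+00] [ 1.995e+01 -2.451e+01 -2.100e+00 -1.000e-02  1.000e-02  8.920e+00]
[[ 0.    -0.957 -0.289  0.08 ]
 [ 1.     0.     0.     0.   ]
 [-0.    -0.289  0.957 -0.137]
 [ 0.     0.     0.     1.   ]] 306.35886141492443
```

Call:
servo_tool([
  [1.8,-1,-0.3,0,0,0.6],
  [3.6,-2,-0.5,0,0,1.2],
  [5.4,-3,-0.8,0,0,1.9],
  [7.2,-3.9,-1,0,0,2.5],
  [9,-4.8,-1.3,0,0,3.2],
  [10.8,-5.8,-1.6,0,0,3.8],
  [12.6,-6.8,-1.9,0,0,4.4],
  [14.5,-7.7,-2.1,0,0,5.1],
], grip=0.3)

```text
time: 0.95
position: [0.4911, -0.31, 0.2992]
orientation: [0.996, -0.09, 0.0, 0.0]
wrist_force: [0.7, -1.0, -0.1]
width: 0.0315
finger_force: 0.0
```

Run:
```python
from h import *
s=sense();print(s['position'],s['time']);print(units([.48,.14,.30],np.radians(-33)))
```

```text
[ 0.491057   -0.30995669  0.29916412] 0.95
[ -3.64 -17.63  -0.04   0.    -0.     3.79]
```

Call:
servo_tool([
  [-0.2,-1.5,0,0,0,0.4],
  [-0.6,-3.2,0,0,0,0.8],
  [-1,-5,0,0,0,1.2],
  [-1.4,-6.8,0,0,0,1.6],
  [-1.8,-8.6,0,0,0,2],
  [-2.2,-10.4,0,0,0,2.4],
  [-2.6,-12.2,0,0,0,2.7],
  [-3,-14,0,0,0,3],
])

```text
time: 1.75
position: [0.4771, 0.0478, 0.2985]
orientation: [0.97, -0.243, 0.0, 0.0]
wrist_force: [0.5, -0.0, -0.9]
width: 0.0264
finger_force: 0.0
```

Call:
servo_tool([
  [0.3,-1.2,0,0,0,0.3],
  [0.5,-2.4,0,0,0,0.6],
  [0.7,-3.5,0,0,0,0.8],
  [0.7,-3.5,0,0,0,0.8],
  [0.7,-3.5,0,0,0,0.8],
])

```text
time: 2.25
position: [0.534, 0.1151, 0.298]
orientation: [0.959, -0.283, -0.001, 0.0]
wrist_force: [-0.5, -1.0, 0.2]
width: 0.0263
finger_force: 0.0
```

Run:
```python
from m import *
s=sense();f=grab_frame('wrist');save(f,'w1.png');print(s['position'],s['time'],s['dq'].max() if hasattr(s['dq'],'max') else s['dq'])
np.save('w1.npy',dict(f=f,s=s),allow_pickle=True)
```

```text
[0.5340437  0.11514577 0.29799998] 2.25 0.020216961609278234
```

View pics/w1.png

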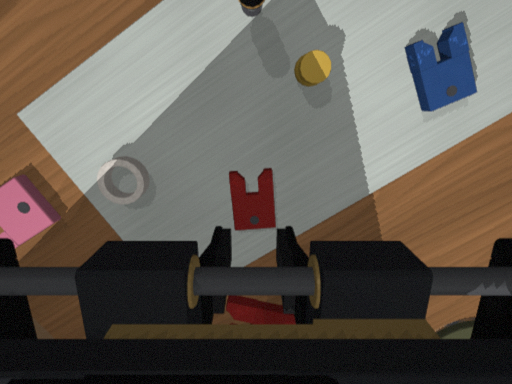

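The wrist view shows the red spacer at (253,200), gap upward, post base at about (252,5), jar at (313,68), and tape at (121,180).

```bash
cat >> m.py <<'E'
def redpose(f,s,near,zt=.026):
    h,sa,v=hsv(f);P=cloud(f,s)
    m=((h<6)|(h>173))&(sa>130)&(v>35)
    c=min([c for c in comp(m,minA=200)],key=lambda c:np.linalg.norm(np.nanmedian(P[c[0]],0)[:2]-near))
    print('z med',np.nanmedian(P[c[0]][:,2]))
    m=(c[0]).astype(np.uint8)
    cn=max(cv2.findContours(m,cv2.RETR_EXTERNAL,cv2.CHAIN_APPROX_NONE)[0],key=len)[:,0]
    W=toplane(f,cn,zt,s)[:,:2]*1000
    (cx,cy),(w,h_),a=cv2.minAreaRect(W.astype(np.float32))
    M=cv2.moments(W.astype(np.float32).reshape(-1,1,2)); cen=np.array([M['m10'],M['m01']])/M['m00']
    # long axis (86) vs short (60); heading from centroid towards rect centre (prongs are lighter)
    ax=np.radians(a if w>h_ else a+90); d=np.array([np.cos(ax),np.sin(ax)])
    if (np.array([cx,cy])-cen)@d<0: d=-d
    o=np.array([cx,cy])+17*d
    return o/1000,np.arctan2(d[1],d[0]),(max(w,h_),min(w,h_))
E
python3 - <<'E'
from m import *
d=np.load('w1.npy',allow_pickle=True).item();f,s=d['f'],d['s']
o,y,wh=redpose(f,s,[.485,.15]);print('wrist',o,np.degrees(y),wh)
for n in('top','scene'):
    g=np.load(n+'.npy',allow_pickle=True).item();o2,y2,w2=redpose(g,None,[.485,.15]);print(n,o2,np.degrees(y2),w2)
# jar, cap
P=cloud(f,s);h,sa,v=hsv(f)
m=(h>20)&(h<33)&(sa>150)&(P[...,2]>.05)&(P[...,0]<.7)
print('jar top',np.nanmedian(P[m],0),np.ptp(P[m],0))
S=np.load('scene.npy',allow_pickle=True).item();T=np.load('top.npy',allow_pickle=True).item()
print('cap tri',tri(S,[179,221],T,[289,127.4]))
for g in (S,T):
    P=cloud(g);h,sa,v=hsv(g);Q=P[(h>=4)&(h<18)&(sa>180)&(abs(P[...,0]-.697)<.03)&(abs(P[...,1]-.013)<.03)&(P[...,2]>.105)];print('cap top',(Q.min(0)+Q.max(0))/2,Q.mean(0),len(Q))
    m=((abs(P[...,0]-.6)<.06)&(abs(P[...,1])<.06)&(P[...,2]>.05));print('jar',P[m].mean(0),P[m].min(0),P[m].max(0))
p=np.array([.697,.013]);print('dir to post',np.degrees(np.arctan2(*(p-o)[::-1])))
E
```

```text
z med 0.02591001390889569
wrist [0.50466003 0.1374031 ] -28.440551757812507 (86.23020935058594, 58.395545959472656)
z med 0.026006863280889636
top [0.50193434 0.13863098] -28.389202117919925 (85.25106048583984, 58.45777130126953)
z med 0.027076419932652196
scene [0.50728352 0.13939333] -27.374187469482415 (84.7541275024414, 66.21968078613281)
jar top [ 0.59184666 -0.00509165  0.0551084 ] [0.12037421 0.20579216 0.33762892]
cap tri (array([0.69558301, 0.01334129, 0.11460137]), np.float64(0.0012657430468173483))
cap top [0.69608283 0.01331622 0.11548727] [0.69686276 0.01352648 0.11570832] 49
jar [ 0.59574013 -0.00861291  0.0561449 ] [ 0.57590962 -0.02709145  0.05006245] [0.61246934 0.00894092 0.06122208]
cap top [0.69547411 0.01474324 0.1138954 ] [0.69566747 0.01322367 0.11347239] 56
jar [ 0.59318581 -0.00910406  0.05459406] [ 0.57516202 -0.02697048  0.05003558] [0.61087792 0.00790608 0.05862834]
dir to post -32.89428721575521
```

Run:
```python
from h import *
y=np.radians(-28.4)
for z in (.15,.04):print(units([.4324,.177,z],y))
```

```text
[-4.77  0.09  5.93  0.01  0.01 -0.75]
[-4.770e+00  9.000e-02  1.033e+01  1.000e-02  1.000e-02 -7.500e-01]
```

Call:
servo_tool([
  [-1.2,0,0.5,0,0,-0.3],
  [-2.4,0,1.5,0,0,-0.6],
  [-3.6,0.1,3,0,0,-0.75],
  [-4.75,0.1,4.5,0,0,-0.75],
  [-4.75,0.1,6.2,0,0,-0.75],
  [-4.75,0.1,7.8,0,0,-0.75],
  [-4.75,0.1,9.2,0,0,-0.75],
  [-4.75,0.1,9.2,0,0,-0.75],
])

```text
time: 3.1
position: [0.4295, 0.1745, 0.0648]
orientation: [0.969, -0.246, -0.004, 0.003]
wrist_force: [-1.3, -0.1, 0.6]
width: 0.026
finger_force: 0.0
```

Run:
```python
from m import *
s=sense();f=grab_frame('wrist');print(s['position'],s['time'])
save(f,'w2.png')
print(units([.4324,.177,.04],np.radians(-28.4)))
```

```text
[0.42948575 0.17451305 0.06477046] 3.1
[ 0.01 -0.07  1.09  0.03  0.03 -0.01]
```

View pics/w2.png

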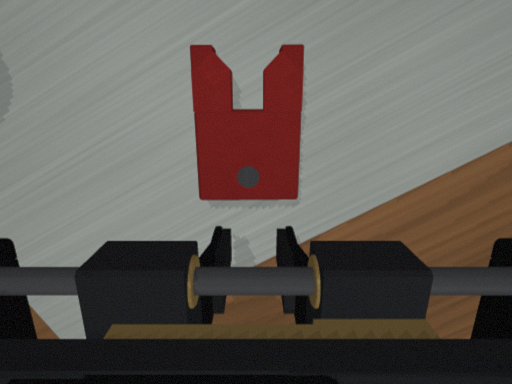

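Spacer's tail edge is at row 198, columns 198–300, square to the tool. The fingers at 222 and 288 sit about 4 mm right of its centre.

Call:
servo_tool([
  [0,-0.15,0.5,0,0,0],
  [0,-0.15,1,0,0,0],
  [0,-0.15,1,0,0,0],
  [0,-0.15,1,0,0,0],
])

```text
time: 3.55
position: [0.4352, 0.1808, 0.0438]
orientation: [0.969, -0.245, 0.0, 0.0]
wrist_force: [0.1, 0.2, 0.2]
width: 0.026
finger_force: 0.0
```

Run:
```python
from m import *
s=sense();f=grab_frame('wrist');print(s['position'],s['time'],R.from_quat(s['orientation']).as_matrix()[:,0])
o,y,wh=redpose(f,s,[.485,.15]);print('wrist',o,np.degrees(y),wh)
A=R.from_quat(s['orientation']);print('origin in tool mm',A.inv().apply(np.r_[o,.026]-s['position'])*1000)
p=np.array([.696,.0135,.026]);print('post in tool mm',A.inv().apply(p-s['position'])*1000)
```

```text
[0.43522913 0.18083088 0.04384148] 3.55 [ 8.79808317e-01 -4.75328535e-01  3.29380740e-04]
z med 0.025804247021553955
wrist [0.50343977 0.13819016] -28.361061096191417 (83.8422622680664, 59.468955993652344)
origin in tool mm [80.27475861  5.09328902 17.86789122]
post in tool mm [308.95964088  23.26736197  17.94311678]
```

Call:
servo_tool([
  [0,0.2,0.15,0,0,0],
  [0,0.2,0.15,0,0,0],
  [0.2,0.2,0.15,0,0,0],
  [0.4,0.2,0.15,0,0,0],
  [0.6,0.21,0.15,0,0,0],
  [0.8,0.23,0.15,0,0,0],
  [1,0.25,0.15,0,0,0],
  [1.2,0.26,0.15,0,0,0],
])

```text
time: 4.4
position: [0.4586, 0.1605, 0.0398]
orientation: [0.969, -0.245, -0.0, 0.0]
wrist_force: [-1.2, 1.1, 1.3]
width: 0.026
finger_force: 0.8
```

```bash
cat > r.py <<'E'
from m import *
s=sense();f=grab_frame('wrist');print(s['position'],s['time'],s['wrist_force'])
o,y,wh=redpose(f,s,np.array(s['position'])[:2]);print('wrist',o,np.degrees(y),wh)
A=R.from_quat(s['orientation']);print('origin in tool mm',A.inv().apply(np.r_[o,.026]-s['position'])*1000)
p=np.array([.696,.0135,.026]);print('post in tool mm',A.inv().apply(p-s['position'])*1000, 'tool yaw',np.degrees(np.arctan2(*A.as_matrix()[[1,0],0])))
import sys
if len(sys.argv)>1: save(f,sys.argv[1])
E
python3 r.py
```

```text
[0.45864544 0.16051655 0.03978303] 4.4 [-1.17616626  1.09783672  1.3354311 ]
z med 0.02578314108247834
wrist [0.52165743 0.12642827] -28.393917083740227 (84.0160140991211, 59.44026565551758)
origin in tool mm [7.16452968e+01 1.06528871e-02 1.37638750e+01]
post in tool mm [278.71766653  16.41669039  13.7105367 ] tool yaw -28.402661132867063
```

Call:
servo_tool([
  [0.4,0.03,0,0,0,0],
  [0.9,0.07,0,0,0,0],
  [1.5,0.12,0,0,0,0],
  [2.1,0.17,0,0,0,0],
  [2.7,0.21,0,0,0,0],
  [3.3,0.26,0,0,0,0],
  [3.8,0.3,0,0,0,0],
  [4.1,0.32,0,0,0,0],
])

```text
time: 5.25
position: [0.546, 0.1039, 0.0398]
orientation: [0.969, -0.246, 0.0, 0.0]
wrist_force: [-1.8, 0.6, 0.8]
width: 0.0262
finger_force: 0.8
```

```bash
python3 r.py
```

```text
[0.54596712 0.10385572 0.03977055] 5.25 [-1.79157698  0.5678062   0.78986401]
z med 0.025803073935002085
wrist [0.60874205 0.06993023] -28.451446533203132 (84.59259033203125, 59.458518981933594)
origin in tool mm [71.35382879 -0.10216712 13.7796524 ]
post in tool mm [174.95966215   7.90734652  13.79271541] tool yaw -28.47038245284385
```

Call:
servo_tool([
  [0.4,0.03,0,0,0,0],
  [0.9,0.07,0,0,0,0],
  [1.4,0.11,0,0,0,0],
  [1.9,0.15,0,0,0,0],
  [2.2,0.17,0,0,0,0],
  [2.4,0.19,0,0,0,0],
  [2.4,0.19,0,0,0,0],
])

```text
time: 6.0
position: [0.596, 0.0716, 0.0398]
orientation: [0.969, -0.246, 0.0, -0.0]
wrist_force: [-0.6, 0.7, -0.5]
width: 0.026
finger_force: 0.0
```

```bash
python3 r.py w3.png
python3 - <<'E'
from m import *
for n in('scene','top'):
    f=grab_frame(n);np.save(n+'3.npy',f,allow_pickle=True);save(f,n+'3.png')
g=cv2.imread('pics/scene3.png')[170:270,130:270];cv2.imwrite('pics/a.png',np.hstack([cv2.resize(g,(672,480),interpolation=cv2.INTER_CUBIC)]))
E
```

```text
[0.59600548 0.07160029 0.03981569] 6.0 [-0.58166994  0.7486932  -0.47190934]
z med 0.0257721412496852
wrist [0.65965679 0.03719106] -28.42414474487305 (84.30476379394531, 59.42418670654297)
origin in tool mm [ 7.23487377e+01 -5.74364359e-02  1.38569163e+01]
post in tool mm [115.58863477   3.46474429  13.88102557] tool yaw -28.44230118580729
```

View pics/w3.png

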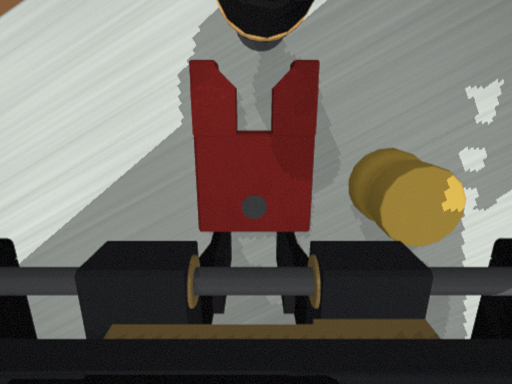

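View pics/a.png

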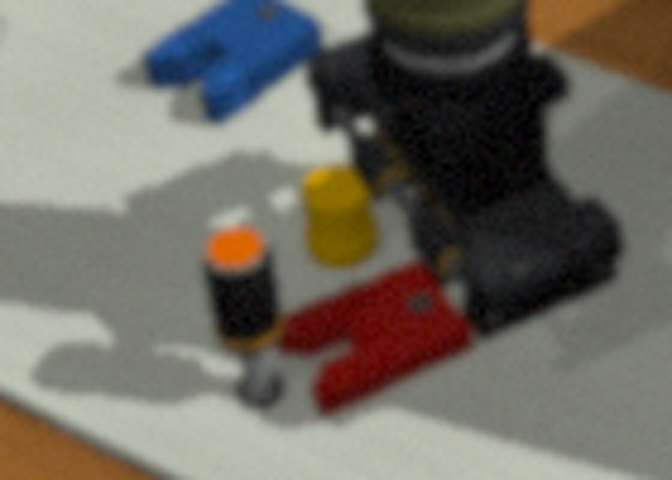

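Wrist view: gap is centred at column 254, with the cap just ahead and about 4 mm to the right at (265,40). The jar at (405,195) is clear of everything. The scene crop confirms the alignment.

Call:
servo_tool([
  [0.3,0.05,0,0,0,0],
  [0.6,0.1,0,0,0,0],
  [0.9,0.14,0,0,0,0],
  [1.2,0.15,0,0,0,0],
  [1.4,0.15,0,0,0,0],
  [1.55,0.15,0,0,0,0],
  [1.65,0.15,0,0,0,0],
  [1.65,0.15,0,0,0,0],
])

```text
time: 6.95
position: [0.6302, 0.049, 0.0398]
orientation: [0.969, -0.245, 0.0, -0.0]
wrist_force: [0.2, 0.7, -0.4]
width: 0.0261
finger_force: 0.0
```

```bash
python3 r.py
```

```text
[0.6302218  0.04902885 0.03980596] 6.95 [ 0.1604199   0.65631759 -0.37366786]
z med 0.02581767226317494
wrist [0.67238543 0.04512449] 61.608367919921875 (58.70785903930664, 52.63641357421875)
origin in tool mm [ 38.93556836 -16.62252146  13.83234005]
post in tool mm [ 7.47516235e+01 -4.04161901e-02  1.38516621e+01] tool yaw -28.40747908636323
```

Call:
servo_tool([
  [0.05,0,0,0,0,0],
  [0.1,0,0,0,0,0],
  [0.15,0,0,0,0,0],
  [0.2,0,0,0,0,0],
])

```text
time: 7.4
position: [0.6341, 0.047, 0.0398]
orientation: [0.969, -0.245, -0.0, 0.0]
wrist_force: [-0.7, 1.0, 1.0]
width: 0.0266
finger_force: 0.7
```

Call:
servo_tool([
  [0.04,0,0,0,0,0],
  [0.08,0,0,0,0,0],
  [0.08,0,0,0,0,0],
])

```text
time: 7.7
position: [0.6343, 0.0469, 0.0398]
orientation: [0.97, -0.245, -0.002, 0.0]
wrist_force: [-5.6, 1.8, 4.1]
width: 0.0265
finger_force: 3.1
```

Call:
servo_tool([
  [0.04,0,0,0,0,0],
  [0.08,0,0,0,0,0],
  [0.08,0,0,0,0,0],
])

```text
time: 8.0
position: [0.6345, 0.0469, 0.0397]
orientation: [0.97, -0.245, -0.003, 0.0]
wrist_force: [-9.2, 3.3, 8.2]
width: 0.0263
finger_force: 5.2
```

It has stopped hard with rising force, so the spacer is home. I'll back off and look.

Call:
servo_tool([
  [-0.1,0,0,0,0,0],
  [-0.3,0,0,0,0,0],
  [-0.8,0,0,0,0,0],
  [-1.4,0,0,0,0,0],
  [-1.8,0,-0.8,0,0,0],
  [-2.2,0,-2.4,0,0,0],
  [-2.4,0,-4.2,0,0,0],
  [-2.5,0,-6,0,0,0],
], grip=0)

```text
time: 8.8
position: [0.5816, 0.0754, 0.1913]
orientation: [0.97, -0.245, 0.0, 0.0]
wrist_force: [0.7, -0.1, -0.1]
width: 0.0004
finger_force: 0.0
```

Call:
servo_tool([
  [0,0,-0.8,0,0,0],
  [0,0,-1,0,0,0],
  [0,0,-1,0,0,0],
  [0,0,-1,0,0,0],
])

```text
time: 9.2
position: [0.5817, 0.0744, 0.2129]
orientation: [0.969, -0.245, -0.001, 0.001]
wrist_force: [-0.3, -0.2, 0.9]
width: 0.0006
finger_force: 0.0
```

```bash
python3 r.py w4.png
python3 - <<'E'
from m import *
h=[]
for n in('scene','top'):
    f=grab_frame(n);np.save(n+'4.npy',f,allow_pickle=True)
    P=cloud(f);H,sa,v=hsv(f);Q=P[(H>=4)&(H<18)&(sa>180)&(abs(P[...,0]-.697)<.03)&(abs(P[...,1]-.013)<.03)&(P[...,2]>.105)]
    if len(Q):print('cap top',(Q.min(0)+Q.max(0))/2,Q.mean(0),len(Q))
w=cv2.imread('pics/w4.png')
g=np.load('scene4.npy',allow_pickle=True).item()['image'][190:265,150:250,::-1]
cv2.imwrite('pics/b.png',np.hstack([cv2.resize(w,(400,300)),cv2.resize(g,(400,300),interpolation=cv2.INTER_CUBIC)]))
E
```

```text
[0.58169491 0.07440018 0.21291476] 9.2 [-0.33540364 -0.22450266  0.90371569]
z med 0.025859924266797507
wrist [0.69665662 0.01259102] -28.39033508300782 (84.28179168701172, 59.44114303588867)
origin in tool mm [130.92027175  -0.63502092 186.63647542]
post in tool mm [129.91029417  -1.12220191 186.63780049] tool yaw -28.405755224470585
cap top [0.69657878 0.01293581 0.11523825] [0.69670445 0.01349511 0.1151962 ] 47
```

View pics/b.png

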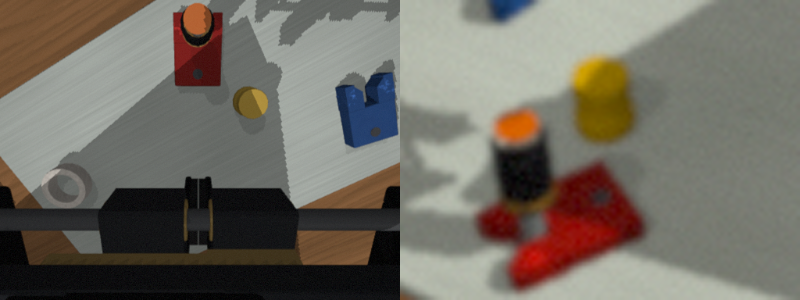

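The spacer is home: its measured origin is within 1 mm of the post. The cap is still raised, with its top at z≈0.115.

Run:
```python
from h import *
for z in (.2,.15,.111):print(units([.6962,.0133,z],np.radians(-28.4)))
```

```text
[ 5.19 -0.02  0.5   0.01  0.03 -0.  ]
[ 5.19 -0.03  2.5   0.01  0.03 -0.  ]
[ 5.2  -0.03  4.06  0.01  0.03 -0.  ]
```

Call:
servo_tool([
  [1,0,0,0,0,0],
  [2.3,0,0,0,0,0],
  [3.6,0,0.2,0,0,0],
  [4.7,0,0.5,0,0,0],
  [5.2,0,1.2,0,0,0],
  [5.2,0,1.9,0,0,0],
  [5.2,0,2.2,0,0,0],
  [5.2,0,2.2,0,0,0],
])

```text
time: 10.15
position: [0.6951, 0.0139, 0.1575]
orientation: [0.97, -0.245, -0.002, 0.0]
wrist_force: [0.3, 1.2, 0.0]
width: 0.0007
finger_force: 0.0
```

Run:
```python
from h import *
s=sense();print(s['position'],s['time'])
print(units([.6962,.0133,.1365],np.radians(-28.4)))
```

```text
[0.69506731 0.01390293 0.15752871] 10.15
[ 0.05 -0.    0.84  0.02  0.04  0.01]
```

Contact is expected at about 0.7 units down, and seating at about 1.85.

Call:
servo_tool([
  [0.05,0,0.3,0,0,0],
  [0.05,0,0.6,0,0,0],
  [0.05,0,0.8,0,0,0],
  [0.05,0,1,0,0,0],
  [0.05,0,1.2,0,0,0],
  [0.05,0,1.4,0,0,0],
  [0.05,0,1.6,0,0,0],
  [0.05,0,1.7,0,0,0],
])

```text
time: 10.95
position: [0.6981, 0.0124, 0.1168]
orientation: [0.969, -0.245, -0.0, 0.0]
wrist_force: [-1.4, 0.7, 2.5]
width: 0.0002
finger_force: 1.2
```

Call:
servo_tool([
  [0,0,0.05,0,0,0],
  [0,0,0.1,0,0,0],
  [0,0,0.15,0,0,0],
  [0,0,0.2,0,0,0],
])

```text
time: 11.35
position: [0.6982, 0.0124, 0.1124]
orientation: [0.969, -0.245, 0.0, 0.0]
wrist_force: [-2.0, 0.8, 2.8]
width: 0.0005
finger_force: 1.2
```

Call:
servo_tool([
  [0,0,0.05,0,0,0],
  [0,0,0.1,0,0,0],
  [0,0,0.15,0,0,0],
  [0,0,0.2,0,0,0],
])

```text
time: 11.75
position: [0.6984, 0.0124, 0.1114]
orientation: [0.969, -0.245, 0.001, 0.0]
wrist_force: [-9.7, -1.5, 24.2]
width: 0.0003
finger_force: 11.8
```

Call:
servo_tool([
  [0,0,0.04,0,0,0],
  [0,0,0.07,0,0,0],
  [0,0,0.07,0,0,0],
])

```text
time: 12.05
position: [0.6984, 0.0124, 0.1113]
orientation: [0.969, -0.245, 0.001, 0.001]
wrist_force: [-13.3, -1.3, 25.3]
width: 0.0002
finger_force: 12.8
```

Seated: TCP z is 0.1113 against the expected 0.111, at about 25 N. Retreating straight up.

Call:
servo_tool([
  [0,0,-0.3,0,0,0],
  [0,0,-0.8,0,0,0],
  [0,0,-1.5,0,0,0],
  [0,0,-2.5,0,0,0],
  [0,0,-4,0,0,0],
  [-1.2,0,-5,0,0,0],
  [-2.8,0,-5.2,0,0,0],
  [-4.4,0,-5.2,0,0,0],
])

```text
time: 12.85
position: [0.6016, 0.0656, 0.238]
orientation: [0.969, -0.245, 0.002, -0.001]
wrist_force: [-0.3, 0.4, -0.0]
width: 0.0006
finger_force: 0.0
```

Call:
servo_tool([
  [-0.5,0,0,0,0,0],
  [-0.6,0,0,0,0,0],
  [-0.6,0,0,0,0,0],
  [-0.6,0,0,0,0,0],
])

```text
time: 13.25
position: [0.5894, 0.0703, 0.2355]
orientation: [0.969, -0.246, 0.0, 0.0]
wrist_force: [-0.0, 0.1, -0.1]
width: 0.0007
finger_force: 0.0
```

```bash
python3 r.py w5.png
python3 - <<'E'
from m import *
f=grab_frame('scene')
P=cloud(f);H,sa,v=hsv(f);Q=P[(H>=4)&(H<18)&(sa>180)&(abs(P[...,0]-.697)<.03)&(abs(P[...,1]-.013)<.03)&(P[...,2]>.07)]
print('cap top',(Q.min(0)+Q.max(0))/2,Q.mean(0),len(Q))
m=((abs(P[...,0]-.6)<.06)&(abs(P[...,1])<.06)&(P[...,2]>.05)&(P[...,2]<.07));print('jar',P[m].mean(0))
w=cv2.imread('pics/w5.png')
g=f['image'][190:265,150:250,::-1]
cv2.imwrite('pics/c.png',np.hstack([cv2.resize(w,(400,300)),cv2.resize(g,(400,300),interpolation=cv2.INTER_CUBIC)]))
E
```

```text
[0.58939885 0.07033701 0.23547857] 13.25 [-0.0061023   0.13082748 -0.09589385]
z med 0.02587217054506824
wrist [0.69685078 0.01268785] -28.495231628417976 (84.21045684814453, 58.793418884277344)
origin in tool mm [121.84708968  -0.61713436 209.53167141]
post in tool mm [120.7118075   -0.9246306  209.53120846] tool yaw -28.51395382786625
cap top [0.69566095 0.01188643 0.08781929] [0.69628534 0.01192203 0.08815576] 53
jar [ 0.59583887 -0.00884714  0.05614296]
```

View pics/c.png

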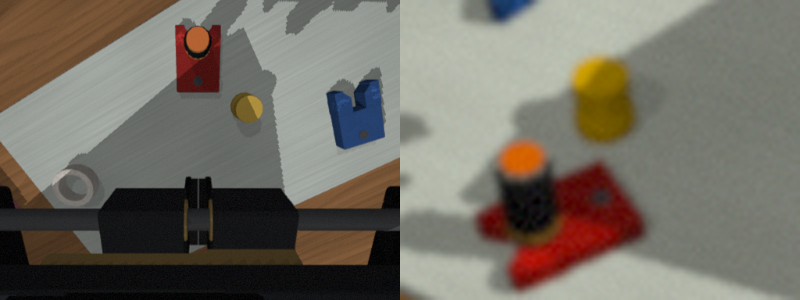

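The cap sits on the red spacer (top at about 0.087), the spacer is still home and the jar hasn't moved.

```bash
python3 -c "
from station import *
print(finish_job())"
```

```text
the job is handed in; nothing more can be done
None
```

Job handed in: the red spacer was pushed flat onto the post until fully home, and the cap was pressed down to sit firmly on it. The jar measured unmoved, and nothing touched the blue spacer, tape roll or block plane. The hand-in returned no verdict.

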